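Feed a parcel through the flap of the desk chute

ROBOT

A 6-joint arm with a two-finger parallel gripper is mounted at the origin on the work surface. World frame = base frame: x ahead of the robot, y to its left, z up, the work surface at z = 0. Lengths are in m, angles in degrees, forces in N, time in s.
With the tool pointing down it reaches from about 0.375 to 0.9 m from the base axis. Payload 3.1 kg.
Tool frame: the origin (TCP) lies at the very end of the fingers, on their centre line; the grasp point (between the pads) lies 19 mm behind it; z points along the fingers, y is the direction in which the jaws open and shut (so a half turn about z gives the same grasp; the last joint's range is limited). The gripper opens to 87 mm and grips with 3 to 60 N. Pads are 19 mm wide; open, the fingers measure 117 mm over their backs; the gripper's body (75 mm by 190 mm) begins 51 mm behind the grasp point.
Start: joints at [-76.805, 30.224, 82.088, -0, 67.689, -10.227], TCP at [0.248, -0.573, 0.223] pointing down, gripper open.
Joint ranges: [-176.69, 176.69], [-43.24, 126.21], [12.49, 139.97], [-82, 262], [0, 151.66], [-163.58, 163.58]. Speed limits (degrees/s): [159.86, 159.86, 180, 180, 180, 180].

INTERFACE

Orientations are given as a 3x3 rotation matrix whose columns are the frame's x, y, z axes.
In Python, from rig import read_state, capture, hand_in gives the robot as it stands. The module is installed in compiled form; this text tells all that it offers.
- The arm moves only by the tool send_rows, never from a script. Its argument "moves" is one flat list of numbers, 7 for each row, row after row: the turn, a rotation vector about the world's x, y, z in degrees, then the shift along the world's x, y, z in cm, then the gripper's target within -1 to 1 (fully open at 1, half-way at 0, shut at -1). In form: [rx, ry, rz, tx, ty, tz, hand, rx, ry, rz, tx, ty, tz, hand, ...]. A call has 1 to 20 rows; each row shifts and turns the commanded pose from where the row before left it; what a row does not reach is not made up. A row lasts 1/10 s, in which the tool goes at most 50 mm and 8.59 degrees, less where a joint would pass 70% of its speed; a pose out of reach is approached as far as the arm can. A call with a gripper value outside its range is refused whole. The fingers move at their own pace and stop on an object; the grip force is fixed at half the most. Time passes only in rows, so rows that do not move let the fingers close. It gives the time, the measured TCP pose, the force and the opening at its end, in the units of the state.
- read_state(): the state, without advancing time (a new reading comes with each control period).
- capture(name): name is "scene" or "side" or "wrist"; returns a dict with "pixels" (480x640x3 uint8, red, green, blue), "vertical_fov" (degrees; the focal length in pixels is half the picture's height over the tangent of half this angle, whatever the lens; pixels are square), "cx", "cy" (the principal point, pixels), "rvec" (rotation vector, rad) and "tvec" (3), from world to camera coordinates, as OpenCV has them. Camera axes: x right, y down, z forward; pixel columns grow to the right and rows downward; lengths in m; the calibration is good to about 2 mm. A picture is of the moment at which its call begins. There is no depth.
- hand_in(): hands the job in, once; it reports no verdict.
The state is a dict: "time_s": time; "joint_positions": joint angles; "qvel": joint speeds; "tau": joint torques, N m; "position": TCP position; "tcp_rot": TCP orientation; "force": force on the tool from outside, world axes, zero at the start; "moment": the same for the moment, N m; "opening": opening from 0.0 (shut) to 1.0 (fully open).
Only numpy, scipy, OpenCV 4.12 (cv2) and the standard library are available. Lean on these libraries where they do the work, as an engineer would, in place of code of your own. Each camera call takes 0.05 s, during which the arm holds its last target.

TASK

Post the flat carton with the address label into the parcel chute at the left end of the desk: with the fingertips slide it over the desk, narrow end first, between the guides and against the hanging flap so that it swings in, and keep pushing until the parcel goes over on to the rollers and runs down to the end stop. Have the fingers back out of the mouth before the flap drops, so that it never comes down on them and hangs shut at the end. Only slide the parcel, never lift or carry it, and leave the other things on the desk where they are.

Things in the scene. Friction and masses are not known exactly. Their poses are not given: they have to be found in the camera images.
- carton_mid (a point): centre of the parcel, 25 mm above the desk: a flat closed cardboard carton with a paper address label on top, lying loose, 110 mm (its x) by 220 mm (its y, the long way) by 50 mm high (z up), 0.4 to 0.75 kg, friction on the desk about 0.5 to 0.7. Too wide for a gripper
- mouth (a point): middle of the chute's mouth, on the desk (z = 0), in the outer face of its upright grey sheet panel. +y points into the chute and is world +y: the chute is clamped square on the left end of the desk; x is world x. Panel 260 mm wide (x), 168 mm high, 6 mm thick; the mouth in it is 150 mm wide and 110 mm high, from the desk up. The desk ends 10 mm behind the panel's outer face
- guides (a point): where the infeed between the guides begins, on the desk, 136 mm before (-y of) the mouth. Two steel angle guides 20 mm high stand on the desk: parallel and 140 mm apart (70 mm each side of the middle) for the last 80 mm before the panel; before that they spread as lead-ins, to about 200 mm apart at this point
- roller_top (a point): top of the first roller, flush with the desk, 26 mm behind the panel's outer face. From here a lane of free-running rollers, 156 mm wide, slopes down at 18 degrees away from the desk (+y) to an end stop 345 mm down the slope. A parcel whose middle is past this roller tips on to the slope and runs down by itself: pushing the carton's tail to within 70 mm of the panel is about enough
- flap (a joint): angle of the flap that closes the mouth: aluminium plate 146 mm wide, 108 mm high, 0.09 kg, hinged along x at the top of the mouth, 118 mm above the desk, 10 mm behind the panel's outer face. 0 = hanging shut; grows to at most 1.45 rad as the lower edge swings into the chute (+y); it cannot swing outwards. Only its weight shuts it, in a fraction of a second; about half a newton at the lower edge opens it
- flap_edge (a point): middle of the flap's lower edge, 8 mm above the desk and 10 mm behind the panel's outer face when the flap hangs shut
- tape: roll of brown packing tape lying flat, 100 mm across, 48 mm high; stands on the far (+x) side of the chute's guides. A bystander, loose; the point is at the middle of its underside
- stapler: black stapler, 30 x 130 x 45 mm, on the near (-x) side of the chute's guides. A bystander, loose; the point is at the middle of its underside
- stamp: self-inking hand stamp, 50 x 32 x 82 mm high. A bystander, loose; the point is at the middle of its underside
- mug: white mug, 82 mm across, 95 mm high. A bystander, loose; the point is at the middle of its underside
- calculator: desk calculator, 155 x 105 x 18 mm. A bystander, loose; the point is at the middle of its underside
- scanner: hand-held code scanner lying down, 210 x 62 x 35 mm, at the robot's right. A bystander, loose; the point is at the middle of its underside
- small_box: small upright carton 75 x 75 x 95 mm high (not the parcel to be posted). A bystander, loose; the point is at the middle of its underside
Things that resemble listed ones, but are neither listed nor needed, are in the scene too. Leave any purple look-alike of the part that bears carton_mid alone.

How it is judged (in metres and radians):
On the way, in this order (a step that is already met when the one before it is completed fails the run):
1. the parcel's narrow end has pushed the flap open (value of joint flap above 0.5 rad and y of carton_mid in the frame of mouth between -0.1 and 0.1 m and angle between the y axis of carton_mid and the y axis of mouth, either way round below 0.35 rad), for 0.1 s.
2. the whole parcel has gone through the mouth and down the chute (y of carton_mid in the frame of mouth above 0.15 m and height (world z) of carton_mid below 0 m), for 0.1 s.
At the end, for the whole second after the job is handed in: the parcel lies at rest on the roller lane behind the flap, at the end stop (its centre 210 to 290 mm behind the panel and within 40 mm of the lane's middle; against the stop it is at about 255 mm), and the flap hangs shut (within 0.06 rad) (y of carton_mid in the frame of mouth between 0.21 and 0.29 m and x of carton_mid in the frame of mouth between -0.04 and 0.04 m and height (world z) of carton_mid between -0.1 and -0.02 m and linear speed of carton below 0.02 m/s and value of joint flap below 0.06 rad and velocity of joint flap below 0.1 rad/s); the robot touches nothing.
It fails at once if the parcel is lifted (its centre more than 20 mm higher than it lies on the desk) (height (world z) of carton_mid above 0.045 m).
It fails at once if the flap comes down on the robot after the parcel has gone through (touch of more than 0.3 N) (y of carton_mid in the frame of mouth above 0.13 m and contact force between any of the arm, the fingers and flap above 0.3 N).
It fails at once if a bystander is moved more than 20 mm (distance of any of tape, stapler, stamp, mug, calculator, scanner, small_box from where it was at the start of the episode above 0.02 m).
It also fails if it takes over 64 s, if anything falls off the work surface, if the arm or the gripper's body presses on something with over 40 N, if the wrist force passes 120 N, or if a joint passes its speed limit or range.

## Working session

There is one attempt and no reset: what is moved stays moved. The work goes in short steps, Python scripts to look and compute and a tool call to move; the robot and the scene stay as the last step left them, time stands still between calls to the robot, and variables do not carry over. Pictures are saved under pics/ and viewed, and the job is handed in when it is done.

Besides the shell and the picture viewer there is one more tool, called after "Call:" as name(argument=value, ...), one argument or row to a line, values as JSON. send_rows: Moves the arm, as the interface text tells. Its arguments: {"type":"object","properties":{"moves":{"type":"array","items":{"type":"number"}}},"required":["moves"]}

```bash
mkdir -p pics; cat > h.py <<'E'
import numpy as np,cv2
from rig import read_state,capture,hand_in
def snap(n,f):
    c=capture(n); cv2.imwrite('pics/'+f+'.png',c['pixels'][:,:,::-1])
    np.savez('pics/'+f+'.npz',**{k:np.array(v) for k,v in c.items()}); return c
def ld(f): return np.load('pics/'+f+'.npz')
def K(c):
    f=240/np.tan(np.radians(float(c['vertical_fov']))/2)
    return np.array([[f,0,float(c['cx'])],[0,f,float(c['cy'])],[0,0,1]])
def ray(c,u,v,z=0):
    R=cv2.Rodrigues(np.array(c['rvec'],float))[0];t=np.array(c['tvec'],float).ravel()
    o=-R.T@t; d=R.T@np.linalg.inv(K(c))@[u,v,1]
    return o+d*(z-o[2])/d[2]
def proj(c,p):
    return cv2.projectPoints(np.array(p,float).reshape(-1,1,3),np.array(c['rvec'],float),np.array(c['tvec'],float),K(c),None)[0].reshape(-1,2)
E
python3 - <<'E'
from h import *
for n in['scene','side','wrist']:
    c=snap(n,n+'0'); print(n,c['vertical_fov'],c['rvec'],c['tvec'],c.keys())
s=read_state();print(s)
E
```

```text
scene 43.51964078930052 [ 2.20383098  0.88286411 -0.38675212] [-0.32132768 -0.25599986  1.64011168] dict_keys(['pixels', 'vertical_fov', 'cx', 'cy', 'rvec', 'tvec'])
side 51.65657683202457 [ 0.91777774 -2.42211734  1.1839307 ] [0.34817375 0.35504235 0.86786784] dict_keys(['pixels', 'vertical_fov', 'cx', 'cy', 'rvec', 'tvec'])
wrist 59.740039548845616 [-2.40931713  1.58262515  0.24077556] [-0.62376491 -0.03396181  0.39221994] dict_keys(['pixels', 'vertical_fov', 'cx', 'cy', 'rvec', 'tvec'])
{'time_s': 0.15, 'joint_positions': array([-7.68062875e+01,  3.02677580e+01,  8.21400466e+01,  2.73726720e-03,
        6.76930099e+01, -1.02274676e+01]), 'qvel': array([-0.01490471, -0.13046422, -0.24239053,  0.08837631,  0.08456071,
        0.01349634]), 'tau': array([ 1.03410574e-03, -4.40431201e+01, -1.76842153e+01,  6.33268431e-02,
        5.52092423e-02, -1.09990310e-04]), 'position': array([ 0.24833204, -0.57291117,  0.22178254]), 'tcp_rot': array([[ 9.17615039e-01,  3.97470139e-01, -3.58572984e-04],
       [ 3.97470141e-01, -9.17613490e-01,  1.72318694e-03],
       [ 3.55883946e-04, -1.72374431e-03, -9.99998451e-01]]), 'force': array([0.17926994, 0.51116998, 0.25766858]), 'moment': array([ 0.0287259 ,  0.02215419, -0.01939333]), 'opening': 0.9965286216829652}
```

View pics/scene0.png

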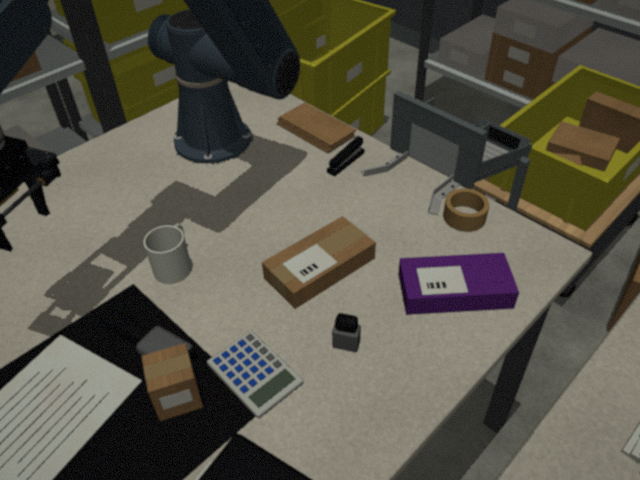

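View pics/side0.png

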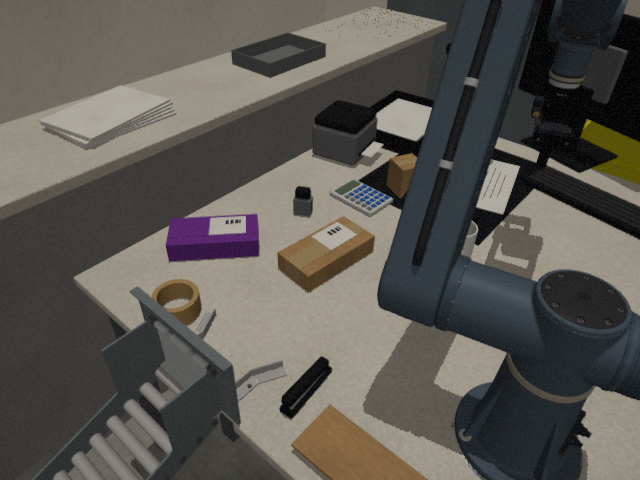

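View pics/wrist0.png

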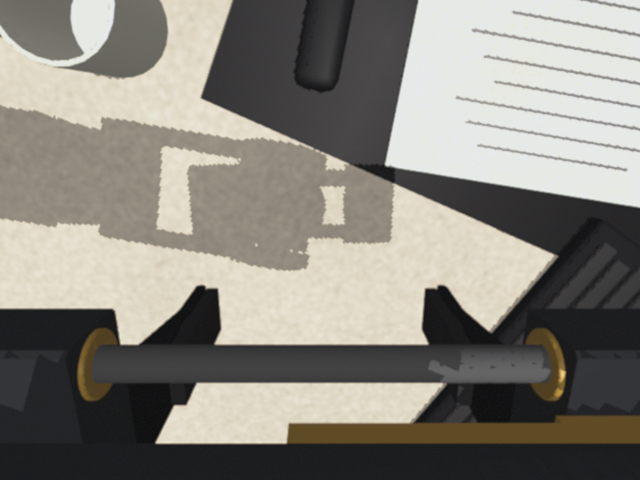

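```bash
python3 - <<'E'
import cv2
a=cv2.imread('pics/scene0.png');b=cv2.imread('pics/side0.png')
cv2.imwrite('pics/c1.png',cv2.resize(a[200:320,240:400],None,fx=5,fy=5,interpolation=2))
cv2.imwrite('pics/c2.png',cv2.resize(a[80:240,350:550],None,fx=4,fy=4,interpolation=2))
cv2.imwrite('pics/c3.png',cv2.resize(b[270:450,100:320],None,fx=3.6,fy=3.3,interpolation=2))
cv2.imwrite('pics/c4.png',cv2.resize(b[200:300,260:390],None,fx=6,fy=6,interpolation=2))
E
```

```text
(no output)
```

View pics/c1.png

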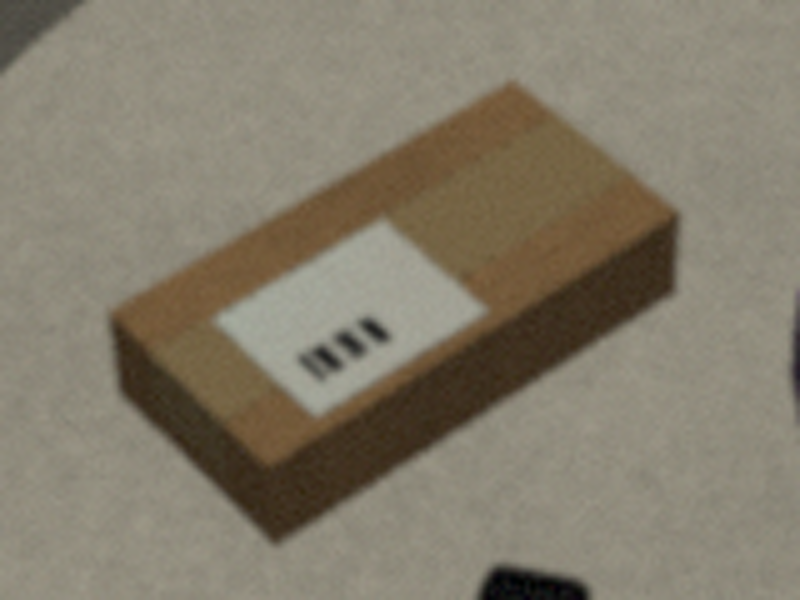

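View pics/c2.png

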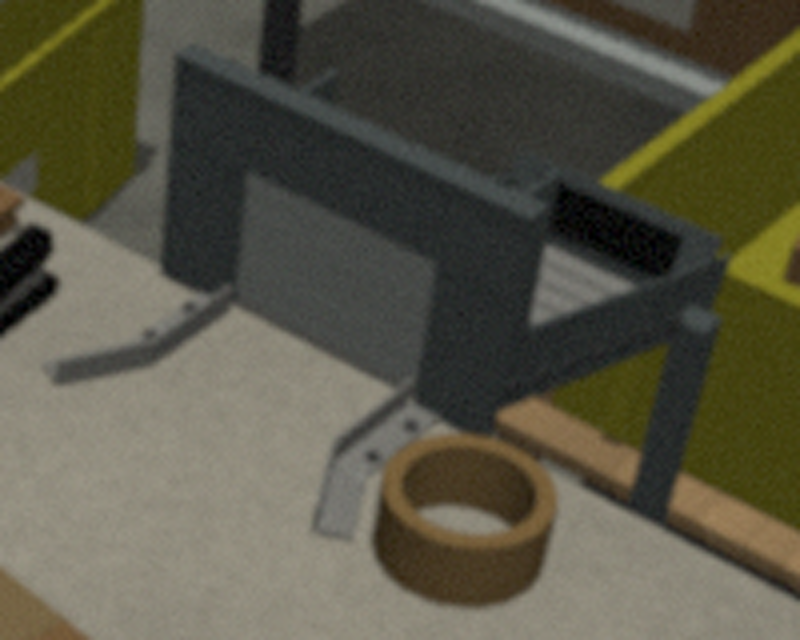

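View pics/c3.png

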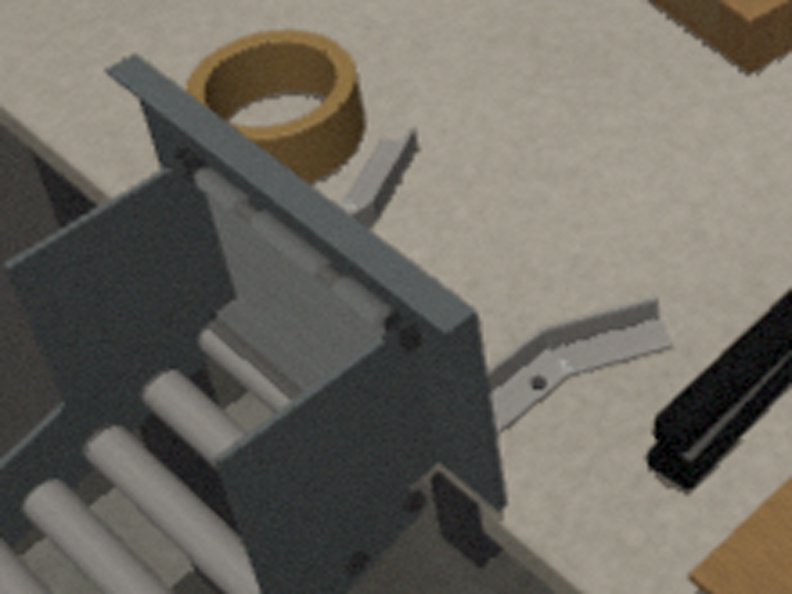

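View pics/c4.png

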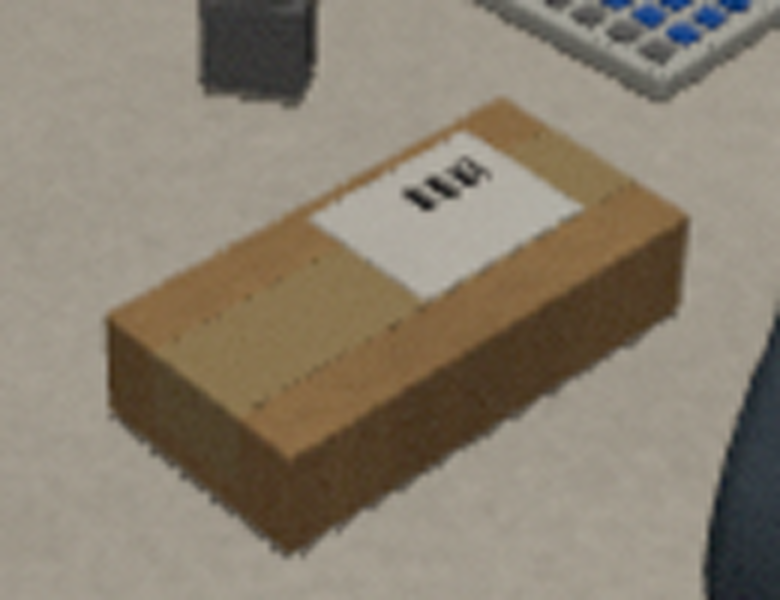

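```bash
python3 - <<'E'
from h import *
np.set_printoptions(precision=4,suppress=True)
s=ld('scene0');d=ld('side0')
def box(c,pts):
    P=np.array([ray(c,u,v,.05) for u,v in pts]);print(P[:,:2].tolist(),'ctr',P.mean(0),[np.linalg.norm(P[i]-P[i-1]) for i in range(4)])
box(s,[(342.4,216.4),(375.6,242.6),(293.6,293.6),(262.4,263.2)])
box(d,[(343.3,216.3),(375,236.3),(308.3,276.3),(278,253)])
def p(c,n,l,z):
    for u,v in l: print(n,ray(c,u,v,z))
p(s,'paneltop',[(394.5,93.75),(483.75,134.5)],.168)
p(s,'panelbot',[(391,147.5),(472.5,187.5),(409,155),(454,177)],0)
p(s,'guide',[(362.5,175),(429.5,212.5)],0)
# side crop c3: scale 3.6,3.3 off 100,270 ; 
f=lambda x,y:(100+x/3.6,270+y/3.3)
p(d,'paneltop-side outer',[f(478,308),f(140,55)],.168)
p(d,'guide start top',[f(657,300),f(415,130)],.02)
p(d,'calc s',[(360,214),(392,198)],.018)
p(s,'calc',[(258,413),(301,380),(249,333),(207,360)],.018)
p(s,'stamp bot',[(333,347),(360,350)],0)
p(s,'mug top',[(165,238)],.095)
p(s,'tape top',[(466,205)],.048)
p(s,'stapler',[(328,172),(362,152)],0)
p(s,'stapler top',[(330,166),(360,140)],.04)
p(s,'purple bot',[(408,312),(516,306)],0)
p(s,'purple top',[(400,258),(511,254)],.05)
E
```

```text
[[0.5067151757745793, -0.02549866365449549], [0.6143099280543282, -0.03723469684355851], [0.5900244567263535, -0.25434252452048756], [0.48422817812182173, -0.2423464696980473]] ctr [ 0.5488 -0.1399  0.05  ] [np.float64(0.21801063288137343), np.float64(0.10823292102292777), np.float64(0.2184618798697315), np.float64(0.10647421236088436)]
[[0.5871161666326825, -0.2490064699560386], [0.4773271092474668, -0.2366196254567332], [0.5039166597958566, -0.019868967931826576], [0.6098863843424007, -0.03153800312933108]] ctr [ 0.5446 -0.1343  0.05  ] [np.float64(0.21865730465389613), np.float64(0.11048561462101825), np.float64(0.21837548336716908), np.float64(0.10661026640484032)]
paneltop [0.3823 0.2947 0.168 ]
paneltop [0.6396 0.2976 0.168 ]
panelbot [0.3781 0.3018 0.    ]
panelbot [0.631  0.3111 0.    ]
panelbot [0.4339 0.3085 0.    ]
panelbot [0.5737 0.3138 0.    ]
guide [ 0.4007  0.1624 -0.    ]
guide [0.6098 0.1651 0.    ]
paneltop-side outer [0.3768 0.3006 0.168 ]
paneltop-side outer [0.6322 0.3015 0.168 ]
guide start top [0.4034 0.1673 0.02  ]
guide start top [0.6044 0.1666 0.02  ]
calc s [ 0.5861 -0.323   0.018 ]
calc s [ 0.5653 -0.4464  0.018 ]
calc [ 0.718  -0.4624  0.018 ]
calc [ 0.7248 -0.3665  0.018 ]
calc [ 0.5784 -0.3633  0.018 ]
calc [ 0.5688 -0.4565  0.018 ]
stamp bot [ 0.7084 -0.2668  0.    ]
stamp bot [ 0.7503 -0.2365  0.    ]
mug top [ 0.3208 -0.3577  0.095 ]
tape top [0.6831 0.1961 0.048 ]
stapler [0.3285 0.1114 0.    ]
stapler [0.335 0.234 0.   ]
stapler top [0.3512 0.0958 0.04  ]
stapler top [0.3319 0.2281 0.04  ]
purple bot [ 0.7591 -0.1024  0.    ]
purple bot [0.9076 0.0594 0.    ]
purple top [ 0.6805 -0.0367  0.05  ]
purple top [0.8407 0.1303 0.05  ]
```

The brown carton is centred at about (0.547, −0.137) and turned about −6.4°. The mouth is at about (0.505, 0.302). The purple box and the other items are clear of the path. First I go to the carton's +x side to nudge it into line.

Call:
send_rows(
  moves=[0, 0, 4.44, 2.6, 3, 0, -1, 0, 0, 4.44, 2.6, 3, 0, -1, 0, 0, 4.44, 2.6, 3, 0, -1, 0, 0, 4.44, 2.6, 3, 0, -1, 0, 0, 4.44, 2.6, 3, 0, -1, 0, 0, 4.44, 2.6, 3, 0, -1, 0, 0, 4.44, 2.6, 3, 0, -1, 0, 0, 4.44, 2.6, 3, 0, -1, 0, 0, 4.44, 2.6, 3, 0, -1, 0, 0, 4.44, 2.6, 3, 0, -1, 0, 0, 4.44, 2.6, 3, 0, -1, 0, 0, 4.44, 2.6, 3, 0, -1, 0, 0, 4.44, 2.6, 3, 0, -1, 0, 0, 4.44, 2.6, 3, 0, -1, 0, 0, 4.44, 2.6, 3, 0, -1, 0, 0, 0, 0, 0, 0, -1, 0, 0, 0, 0, 0, 0, -1],
)

```text
time_s: 1.85
position: [0.6383, -0.1226, 0.2219]
tcp_rot: [[-0.002, 1.0, -0.001], [1.0, 0.002, -0.0], [-0.0, -0.001, -1.0]]
force: [-0.1, -0.1, -0.4]
opening: 0.005
```

```bash
python3 - <<'E'
from h import *
snap('scene','s1');snap('wrist','w1')
s=read_state();print(s['position'],s['tcp_rot'].round(3),s['opening'],s['joint_positions'])
E
```

```text
[ 0.63755505 -0.12414022  0.22215035] [[ 0.001  1.    -0.001]
 [ 1.    -0.001 -0.   ]
 [-0.    -0.001 -1.   ]] 0.005112288778671055 [-2.08414203e+01  3.22167979e+01  7.82844537e+01 -3.73343433e-02
  6.95740932e+01 -2.07899124e+01]
```

View pics/w1.png

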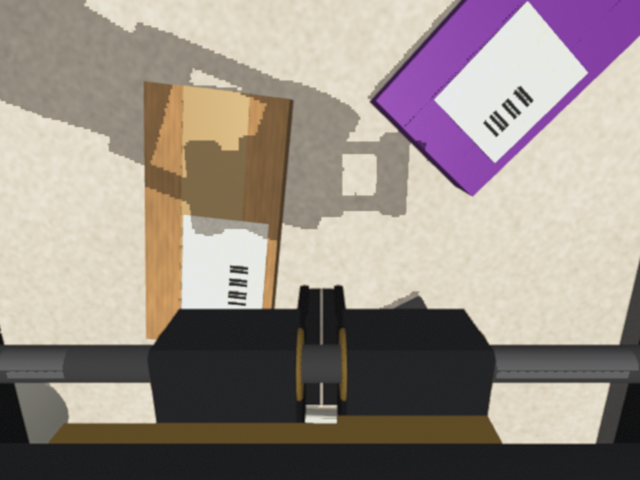

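View pics/s1.png

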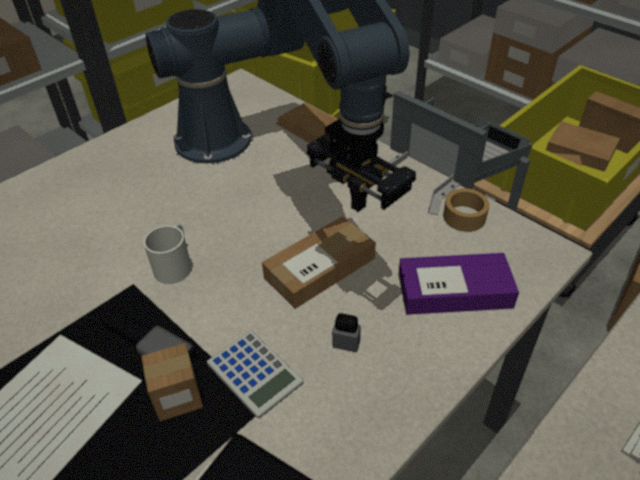

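```bash
python3 - <<'E'
from h import *
c=ld('w1')
for q in[(144,82),(292,100),(147,338),(275,300)]: print(q,ray(c,*q,.05))
print(proj(c,[[.6376,-.1241,.222]]))
E
```

```text
(144, 82) [ 0.50585219 -0.02164765  0.05      ]
(292, 100) [ 0.61660138 -0.03449019  0.05      ]
(147, 338) [ 0.4813308  -0.23858608  0.05      ]
(275, 300) [ 0.59824389 -0.20088505  0.05      ]
[[318.10861676 311.40034917]]
```

Call:
send_rows(
  moves=[0, 0, 0, 0, 0, -4, -1, 0, 0, 0, 0, 0, -4, -1, 0, 0, 0, 0, 0, -4, -1, 0, 0, 0, 0, 0, -4, -1, 0, 0, 0, 0, 0, -3, -1, 0, 0, 0, 0, 0, -1, -1, 0, 0, 0, 0, 0, 0, -1, 0, 0, 0, -0.5, 0, 0, -1, 0, 0, 0, -0.5, 0, 0, -1, 0, 0, 0, -0.5, 0, 0, -1, 0, 0, 0, -0.5, 0, 0, -1, 0, 0, 0, -0.5, 0, 0, -1, 0, 0, 0, -0.5, 0, 0, -1, 0, 0, 0, -0.5, 0, 0, -1, 0, 0, 0, -0.5, 0, 0, -1, 0, 0, 0, -0.5, 0, 0, -1, 0, 0, 0, 0, 0, 0, -1],
)

```text
time_s: 3.65
position: [0.5942, -0.1238, 0.0232]
tcp_rot: [[-0.0, 1.0, 0.002], [1.0, 0.0, -0.001], [-0.001, 0.002, -1.0]]
force: [3.5, -0.0, 2.6]
opening: 0.007
```

```bash
python3 - <<'E'
from h import *
snap('side','d2');snap('wrist','w2')
E
```

```text
(no output)
```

View pics/w2.png

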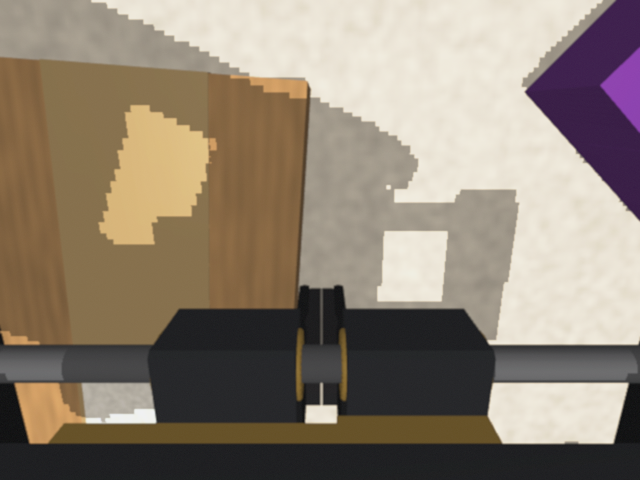

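View pics/d2.png

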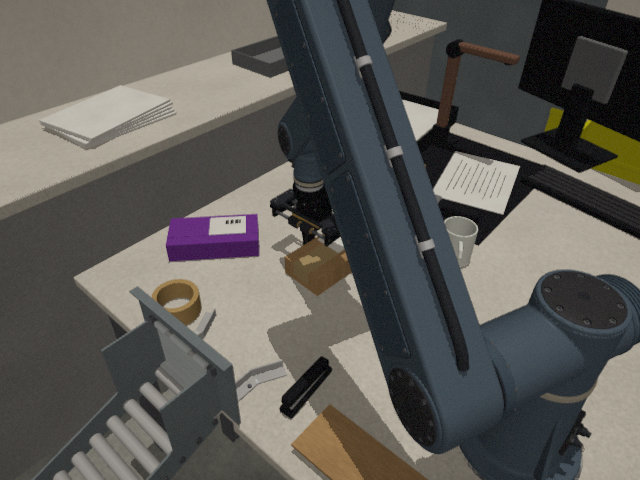

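```bash
python3 - <<'E'
from h import *
c=ld('w2')
P=[ray(c,*q,.05) for q in[(308,94),(303,210),(0,58),(208,72),(299,290)]]
print(np.round(P,4))
E
```

```text
[[ 0.5913 -0.0371  0.05  ]
 [ 0.5893 -0.0735  0.05  ]
 [ 0.4996 -0.027   0.05  ]
 [ 0.5612 -0.0309  0.05  ]
 [ 0.5875 -0.1023  0.05  ]]
```

Call:
send_rows(
  moves=[0, 0, 0, 0.5, 0, 0, -1, 0, 0, 0, 0, -0.5, 0, -1, 0, 0, 0, -0.4, 0, 0, -1, 0, 0, 0, -0.4, 0, 0, -1, 0, 0, 0, -0.4, 0, 0, -1, 0, 0, 0, -0.4, 0, 0, -1, 0, 0, 0, -0.4, 0, 0, -1, 0, 0, 0, -0.4, 0, 0, -1, 0, 0, 0, -0.4, 0, 0, -1, 0, 0, 0, -0.3, 0, 0, -1, 0, 0, 0, 0, 0, 0, -1, 0, 0, 0, 0, 0, 0, -1],
)

```text
time_s: 4.95
position: [0.5667, -0.1284, 0.0225]
tcp_rot: [[-0.001, 1.0, -0.002], [1.0, 0.001, 0.0], [0.0, -0.002, -1.0]]
force: [1.1, 0.4, -0.1]
opening: 0.008
```

```bash
python3 - <<'E'
from h import *
snap('wrist','w3');print(read_state()['position'])
E
```

```text
[ 0.56669379 -0.12836172  0.02251842]
```

View pics/w3.png

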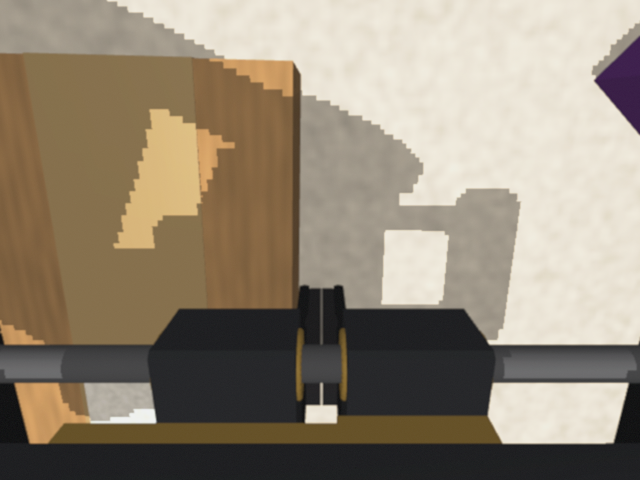

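Call:
send_rows(
  moves=[0, 0, 0, 1.5, 0, 0, -1, 0, 0, 0, 1.5, 0, 0, -1, 0, 0, 0, 0, 0, 4, -1, 0, 0, 0, 0, 0, 4, -1, 0, 0, 0, 0, 0, 4, 0.5, 0, 0, 0, 0, 0, 3, 0.5, 0, 0, 0, -1.8, -3.4, 0, 0.5, 0, 0, 0, -1.8, -3.4, 0, 0.5, 0, 0, 0, -1.8, -3.4, 0, 0.5, 0, 0, 0, -1.8, -3.4, 0, 0.5, 0, 0, 0, -2, -3.6, 0, 0.5, 0, 0, 0, 0, 0, 0, 0.5, 0, 0, 0, 0, 0, 0, 0.5],
)

```text
time_s: 6.3
position: [0.504, -0.3007, 0.1721]
tcp_rot: [[0.002, 1.0, -0.002], [1.0, -0.002, 0.002], [0.002, -0.002, -1.0]]
force: [-0.1, 0.7, 0.1]
opening: 0.712
```

```bash
python3 - <<'E'
from h import *
snap('wrist','w4');snap('scene','s4');s=read_state();print(s['position'],s['opening'])
E
```

```text
[ 0.50501123 -0.29926979  0.17220069] 0.7326390064428796
```

View pics/w4.png

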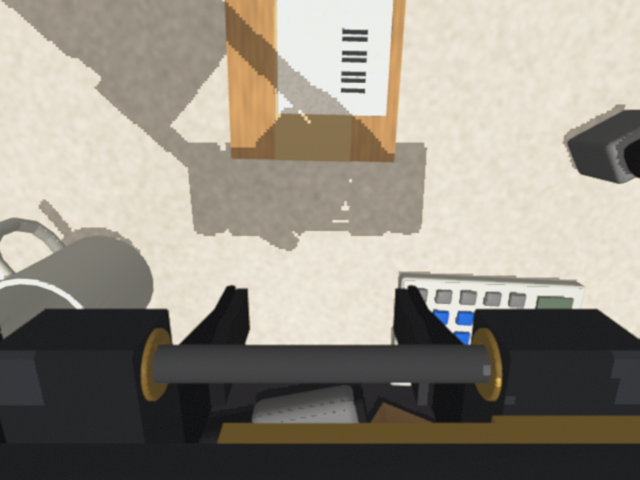

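View pics/s4.png

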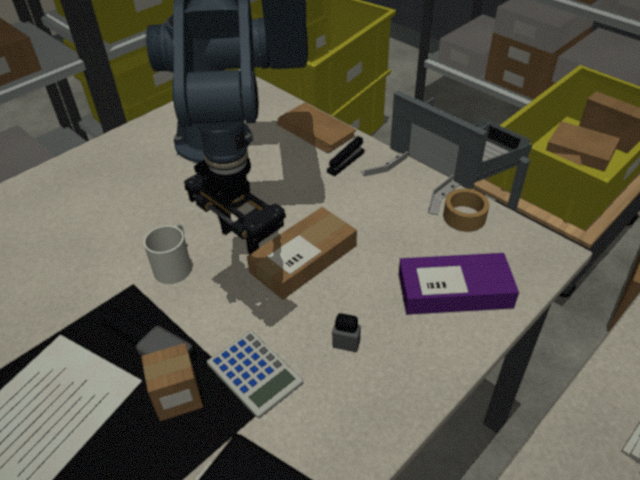

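```bash
python3 - <<'E'
from h import *
c=ld('w4')
for q in[(231,159),(394,162),(226,5),(404,5)]: print(q,ray(c,*q,.05))
for q in[(402,275),(580,284),(150,285)]: print(q,ray(c,*q,.018))
E
```

```text
(231, 159) [ 0.44440662 -0.24991229  0.05      ]
(394, 162) [ 0.55408959 -0.25218145  0.05      ]
(226, 5) [ 0.44746876 -0.15746743  0.05      ]
(404, 5) [ 0.55557527 -0.15780244  0.05      ]
(402, 275) [ 0.57047129 -0.34694267  0.018     ]
(580, 284) [ 0.71644408 -0.35513658  0.018     ]
(150, 285) [ 0.36430823 -0.35536043  0.018     ]
```

Call:
send_rows(
  moves=[0, 0, 0, 0, 0, -4, 0.5, 0, 0, 0, 0, 0, -4, 0.5, 0, 0, 0, 0, 0, -4, 0.5, 0, 0, 0, 0, 0, -3.2, 0.5, 0, 0, 0, 0, 0, 0, 0.5, 0, 0, 0, 0, 1, 0, 0.5, 0, 0, 0, 0, 1, 0, 0.5, 0, 0, 0, 0, 1, 0, 0.5, 0, 0, 0, 0, 0.5, 0, 0.5, 0, 0, 0, 0, 0.5, 0, 0.5, 0, 0, 0, 0, 1, 0, 0.5, 0, 0, 0, 0, 1, 0, 0.5, 0, 0, 0, 0, 1, 0, 0.5, 0, 0, 0, 0, 1, 0, 0.5, 0, 0, 0, 0, 1, 0, 0.5, 0, 0, 0, 0, 1, 0, 0.5, 0, 0, 0, 0, 1, 0, 0.5, 0, 0, 0, 0, 1, 0, 0.5, 0, 0, 0, 0, 1, 0, 0.5, 0, 0, 0, 0, 0.5, 0, 0.5],
)

```text
time_s: 8.4
position: [0.5078, -0.1675, 0.022]
tcp_rot: [[-0.002, 1.0, 0.005], [1.0, 0.002, -0.005], [-0.005, 0.005, -1.0]]
force: [-0.4, -6.2, 2.1]
opening: 0.752
```

```bash
python3 - <<'E'
from h import *
snap('wrist','w5');snap('scene','s5');s=read_state();print(s['position'],s['force'])
E
```

```text
[ 0.50754343 -0.16676884  0.0218059 ] [ 1.59797052 -4.20621898  1.87821908]
```

View pics/w5.png

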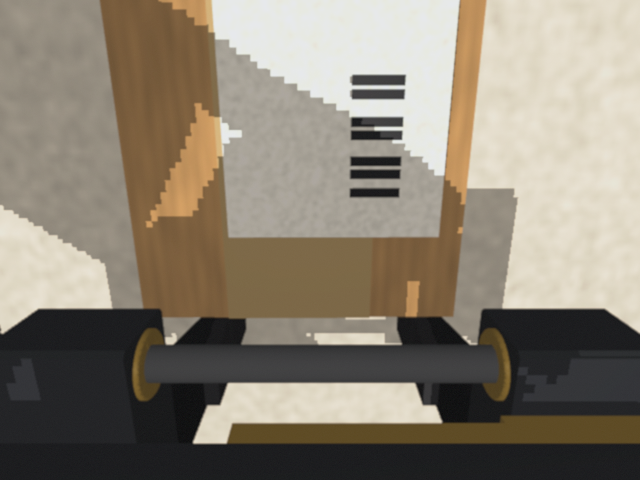

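View pics/s5.png

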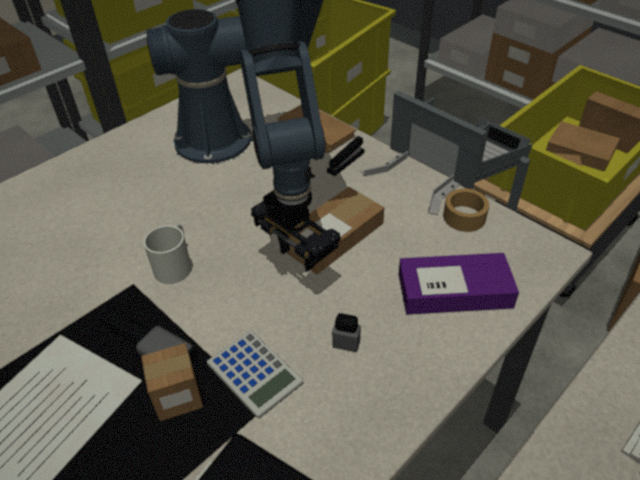

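```bash
python3 - <<'E'
from h import *
c=ld('w5')
for q in[(148,318),(455,316),(100,2),(485,2)]: print(q,ray(c,*q,.05).round(4))
E
```

```text
(148, 318) [ 0.4472 -0.1561  0.05  ]
(455, 316) [ 0.5565 -0.1555  0.05  ]
(100, 2) [ 0.4459 -0.0562  0.05  ]
(485, 2) [ 0.5553 -0.0559  0.05  ]
```

Call:
send_rows(
  moves=[0, 0, 0, 0, 1, 0, 0.5, 0, 0, 0, 0, 1, 0, 0.5, 0, 0, 0, 0, 1, 0, 0.5, 0, 0, 0, 0, 1, 0, 0.5, 0, 0, 0, 0, 1, 0, 0.5, 0, 0, 0, 0, 1, 0, 0.5, 0, 0, 0, 0, 1, 0, 0.5, 0, 0, 0, 0, 1, 0, 0.5, 0, 0, 0, 0, 1, 0, 0.5, 0, 0, 0, 0, 1, 0, 0.5, 0, 0, 0, 0, 1, 0, 0.5, 0, 0, 0, 0, 1, 0, 0.5, 0, 0, 0, 0, 1, 0, 0.5, 0, 0, 0, 0, 1, 0, 0.5, 0, 0, 0, 0, 1, 0, 0.5, 0, 0, 0, 0, 1, 0, 0.5, 0, 0, 0, 0, 1, 0, 0.5, 0, 0, 0, 0, 1, 0, 0.5, 0, 0, 0, 0, 1, 0, 0.5, 0, 0, 0, 0, 0.5, 0, 0.5],
)

```text
time_s: 10.5
position: [0.5069, 0.0284, 0.0216]
tcp_rot: [[-0.002, 1.0, 0.003], [1.0, 0.002, -0.002], [-0.002, 0.003, -1.0]]
force: [-0.7, -9.2, 6.3]
opening: 0.749
```

```bash
python3 - <<'E'
from h import *
snap('wrist','w6');snap('scene','s6');snap('side','d6');s=read_state();print(s['position'],s['force'])
E
```

```text
[0.50652365 0.02904615 0.02122886] [ 0.93564708 -4.20066678  2.28385619]
```

View pics/w6.png

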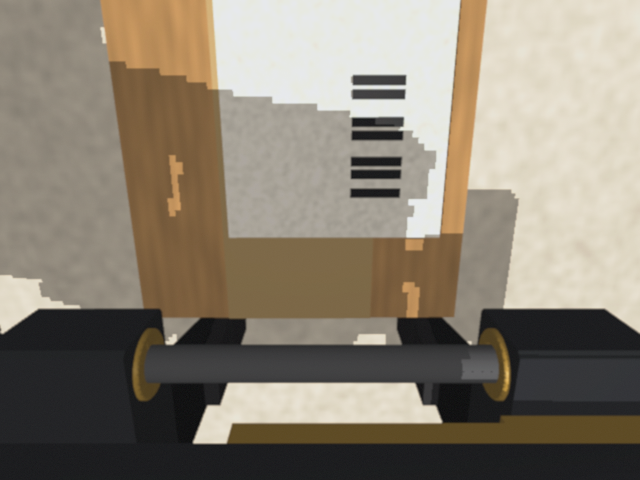

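View pics/s6.png

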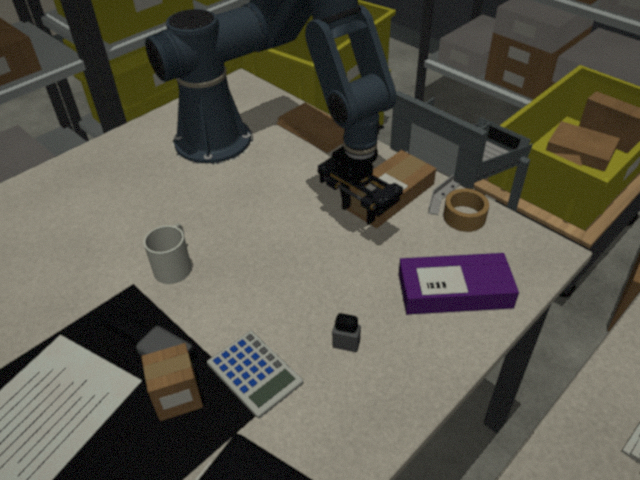

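View pics/d6.png

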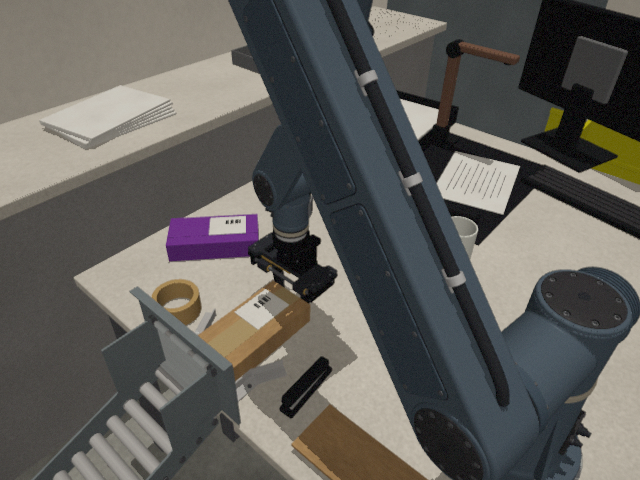

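Call:
send_rows(
  moves=[0, 0, 0, 0, 1, 0, 0.5, 0, 0, 0, 0, 1, 0, 0.5, 0, 0, 0, 0, 1, 0, 0.5, 0, 0, 0, 0, 1, 0, 0.5, 0, 0, 0, 0, 1, 0, 0.5, 0, 0, 0, 0, 1, 0, 0.5, 0, 0, 0, 0, 1, 0, 0.5, 0, 0, 0, 0, 1, 0, 0.5, 0, 0, 0, 0, 1, 0, 0.5, 0, 0, 0, 0, 1, 0, 0.5, 0, 0, 0, 0, 1, 0, 0.5, 0, 0, 0, 0, 1, 0, 0.5, 0, 0, 0, 0, 1, 0, 0.5, 0, 0, 0, 0, 1, 0, 0.5, 0, 0, 0, 0, 1, 0, 0.5, 0, 0, 0, 0, 1, 0, 0.5],
)

```text
time_s: 12.25
position: [0.5047, 0.1879, 0.021]
tcp_rot: [[-0.001, 1.0, -0.002], [1.0, 0.001, -0.003], [-0.003, -0.002, -1.0]]
force: [0.4, -9.8, 7.0]
opening: 0.747
```

```bash
python3 - <<'E'
from h import *
snap('wrist','w7');snap('side','d7');s=read_state();print(s['position'],s['force'])
E
```

```text
[0.50453339 0.18996166 0.02060606] [-0.66746255  0.63631356  0.8875702 ]
```

View pics/w7.png

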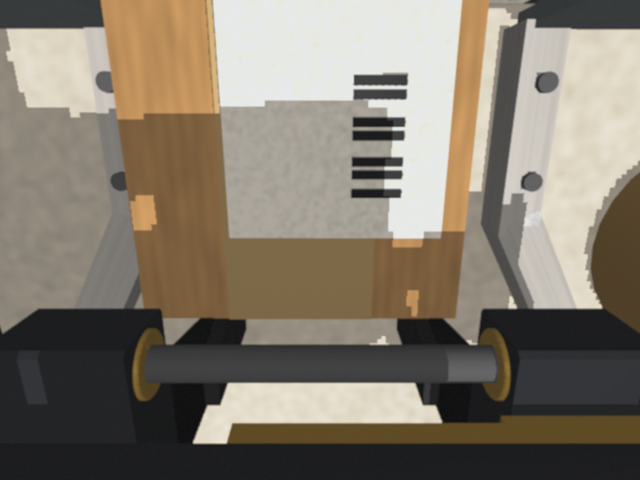

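View pics/d7.png

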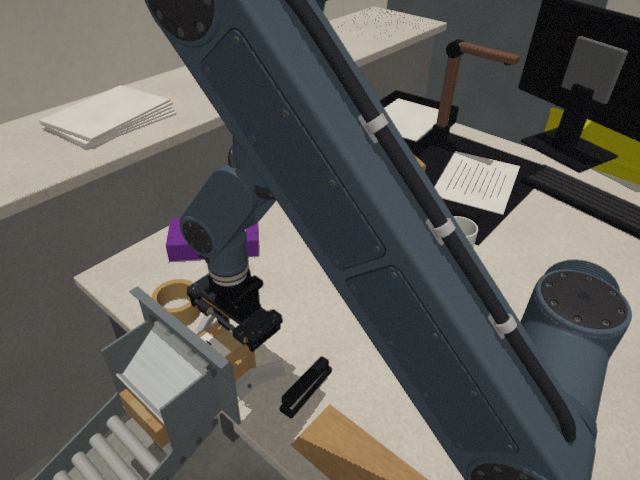

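```bash
python3 - <<'E'
from h import *
c=ld('w7');R=cv2.Rodrigues(c['rvec'])[0];print(-R.T@c['tvec'],R[2])
E
```

```text
[0.50602242 0.27047314 0.18283818] [-0.00152964 -0.29802086 -0.95455813]
```

The wrist camera sits 81 mm ahead of the fingertips, at z of about 0.183. It would pass only about 15 mm above the panel's top. I'll back off, tilt the tool 25° so the tips lead, and then finish the push.

Call:
send_rows(
  moves=[0, 0, 0, 0, -1, 0, 0.5, 0, 0, 0, 0, -1, 0, 0.5, 5, 0, 0, 0, 0, 0.2, 0.5, 5, 0, 0, 0, 0, 0.2, 0.5, 5, 0, 0, 0, 0, 0, 0.5, 5, 0, 0, 0, 0, 0, 0.5, 5, 0, 0, 0, 0, 0, 0.5, 0, 0, 0, 0, 0, 0, 0.5],
)

```text
time_s: 13.15
position: [0.5056, 0.1666, 0.0235]
tcp_rot: [[0.006, 1.0, 0.001], [0.906, -0.006, 0.423], [0.423, -0.002, -0.906]]
force: [0.7, -0.8, 0.0]
opening: 0.748
```

```bash
python3 - <<'E'
from h import *
c=snap('wrist','w8');snap('scene','s8');s=read_state();print(s['position'],s['force'],s['joint_positions'],s['tcp_rot'].round(3))
R=cv2.Rodrigues(np.array(c['rvec']))[0];print(-R.T@c['tvec'])
E
```

```text
[0.50514421 0.16844709 0.02416904] [-0.02927661  1.01347648  0.34456612] [ -8.15796135  43.68046886 107.55467373  40.44971391  40.01419806
 -42.00233676] [[ 0.002  1.    -0.001]
 [ 0.907 -0.002  0.421]
 [ 0.421 -0.002 -0.907]]
[0.50707125 0.17252943 0.20478878]
```

View pics/w8.png

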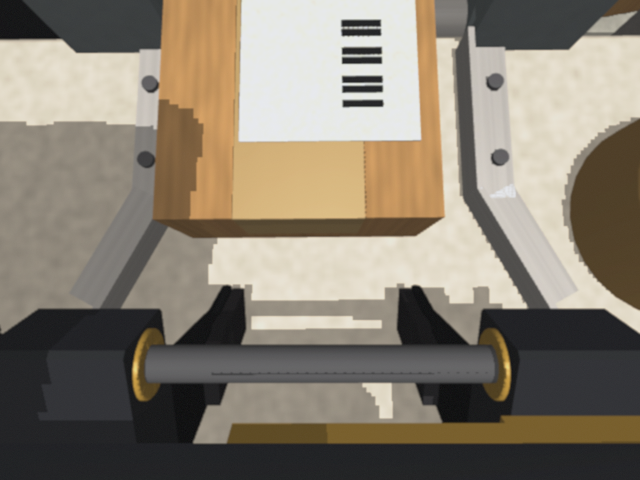

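View pics/s8.png

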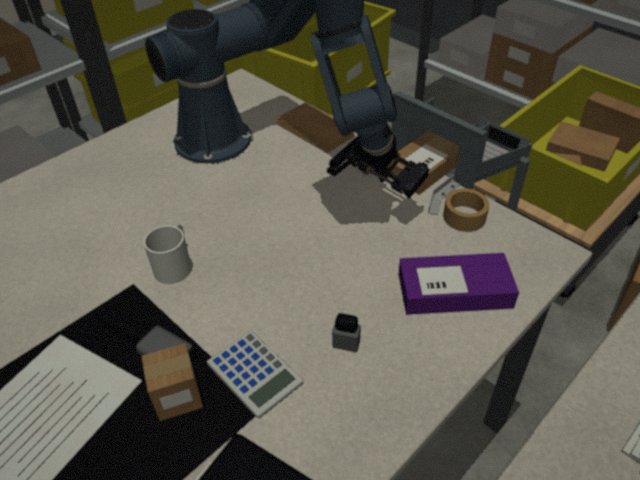

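Call:
send_rows(
  moves=[0, 0, 0, 0, 1, 0, 0.5, 0, 0, 0, 0, 1, 0, 0.5, 0, 0, 0, 0, 1, 0, 0.5, 0, 0, 0, 0, 1, 0, 0.5, 0, 0, 0, 0, 1, 0, 0.5, 0, 0, 0, 0, 1, 0, 0.5, 0, 0, 0, 0, 1, 0, 0.5, 0, 0, 0, 0, 0, 0, 0.5, 0, 0, 0, 0, -2, 0, 0.5, 0, 0, 0, 0, -2, 0, 0.5, 0, 0, 0, 0, 0, 0, 0.5],
)

```text
time_s: 14.35
position: [0.5064, 0.1976, 0.0244]
tcp_rot: [[0.002, 1.0, 0.002], [0.907, -0.003, 0.422], [0.422, 0.001, -0.907]]
force: [0.5, 0.6, 0.5]
opening: 0.748
```

```bash
python3 - <<'E'
from h import *
snap('wrist','w9');snap('side','d9');s=read_state();print(s['position'],s['force'])
E
```

```text
[0.50564132 0.1992477  0.02457453] [-0.26111846  0.28747206  0.0917959 ]
```

View pics/w9.png

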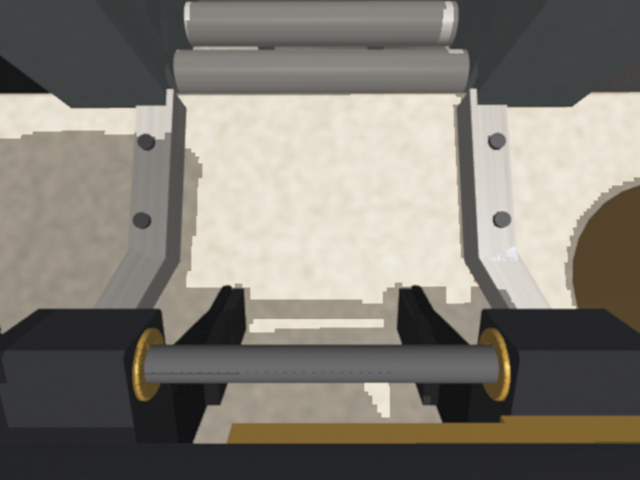

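View pics/d9.png

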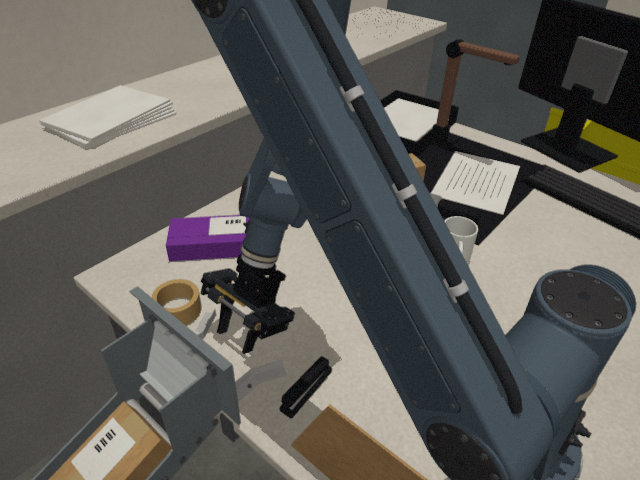

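The parcel has run through and the flap is still swinging shut, with the fingers well clear. I'll retreat and let it settle.

Call:
send_rows(
  moves=[0, 0, 0, 0, -4, 0, 0.5, 0, 0, 0, 0, -4, 1, 0.5, 0, 0, 0, 0, -3, 4, 0.5, 0, 0, 0, 0, -3, 4, 0.5, 0, 0, 0, 0, -2, 4, 0.5, 0, 0, 0, 0, 0, 0, 0.5, 0, 0, 0, 0, 0, 0, 0.5, 0, 0, 0, 0, 0, 0, 0.5, 0, 0, 0, 0, 0, 0, 0.5, 0, 0, 0, 0, 0, 0, 0.5, 0, 0, 0, 0, 0, 0, 0.5, 0, 0, 0, 0, 0, 0, 0.5, 0, 0, 0, 0, 0, 0, 0.5, 0, 0, 0, 0, 0, 0, 0.5, 0, 0, 0, 0, 0, 0, 0.5, 0, 0, 0, 0, 0, 0, 0.5, 0, 0, 0, 0, 0, 0, 0.5, 0, 0, 0, 0, 0, 0, 0.5],
)

```text
time_s: 16.25
position: [0.5055, 0.0395, 0.1546]
tcp_rot: [[-0.0, 1.0, 0.0], [0.906, 0.0, 0.423], [0.423, 0.0, -0.906]]
force: [-0.9, -0.5, -1.1]
opening: 0.746
```

```bash
python3 - <<'E'
from h import *
snap('scene','s10');snap('side','d10');snap('wrist','w10');s=read_state();print(s['position'],s['force'])
E
```

```text
[0.50546575 0.03954011 0.15458389] [-0.44650206  0.26330209  0.55875126]
```

View pics/s10.png

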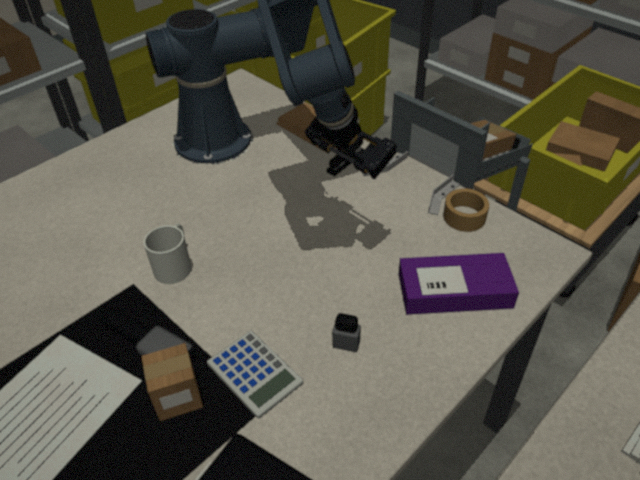

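View pics/d10.png

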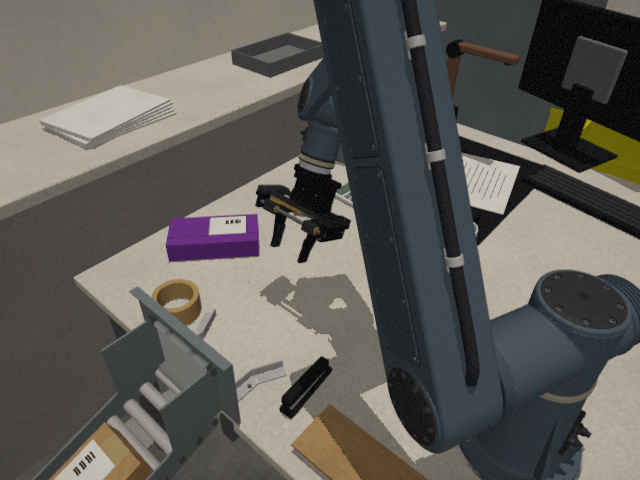

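View pics/w10.png

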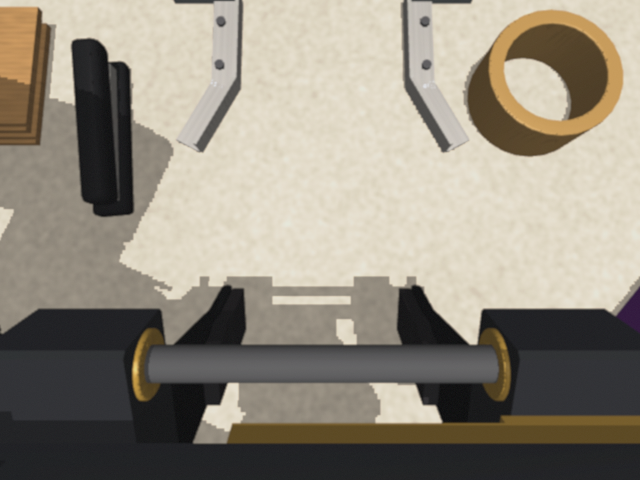

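Call:
send_rows(
  moves=[0, 0, 0, 0, 0, 0, 0.5, 0, 0, 0, 0, 0, 0, 0.5, 0, 0, 0, 0, 0, 0, 0.5, 0, 0, 0, 0, 0, 0, 0.5, 0, 0, 0, 0, 0, 0, 0.5, 0, 0, 0, 0, 0, 0, 0.5, 0, 0, 0, 0, 0, 0, 0.5, 0, 0, 0, 0, 0, 0, 0.5, 0, 0, 0, 0, 0, 0, 0.5, 0, 0, 0, 0, 0, 0, 0.5],
)

```text
time_s: 17.4
position: [0.5055, 0.0395, 0.1546]
tcp_rot: [[-0.0, 1.0, 0.0], [0.906, 0.0, 0.423], [0.423, 0.0, -0.906]]
force: [0.4, -0.7, -0.5]
opening: 0.747
```

```bash
python3 - <<'E'
from h import *
c=snap('side','d11');a=ld('d10')['pixels'].astype(int)
print('chute diff',np.abs(a-c['pixels'])[280:,30:240].mean(),np.abs(a-c['pixels'])[100:200,30:200].mean())
t=np.radians(18);e=np.array([0,np.cos(t),-np.sin(t)]);n=np.array([0,np.sin(t),np.cos(t)])
im=c['pixels'][:,:,::-1].copy()
for yc,col in((.21,(0,0,255)),(.255,(0,255,0)),(.29,(255,0,0))):
    s0=np.array([.503,.302+.026,0]); # slope start
    L=(yc-.026-.025*np.sin(t))/np.cos(t)
    C=s0+e*L+n*.025
    print(yc,C)
    P=[C+n*.025-e*.11+np.array([sx*.055,0,0]) for sx in(-1,1)]
    q=proj(c,P);print(q)
    cv2.line(im,tuple(int(v) for v in q[0]),tuple(int(v) for v in q[1]),col,1)
cv2.imwrite('pics/d11c.png',cv2.resize(im[270:480,20:260],None,fx=3.2,fy=2.8))
E
```

```text
chute diff 2.08284126984127 1.6066078431372548
0.21 [ 0.503       0.512      -0.03349867]
[[160.30654934 435.32557571]
 [123.82502482 397.01306058]]
0.255 [ 0.503       0.557      -0.04812005]
[[138.73683135 459.33405178]
 [102.89146511 418.69067356]]
0.29 [ 0.503       0.592      -0.05949224]
[[121.29358755 478.7494981 ]
 [ 86.00494492 436.17740081]]
```

View pics/d11c.png

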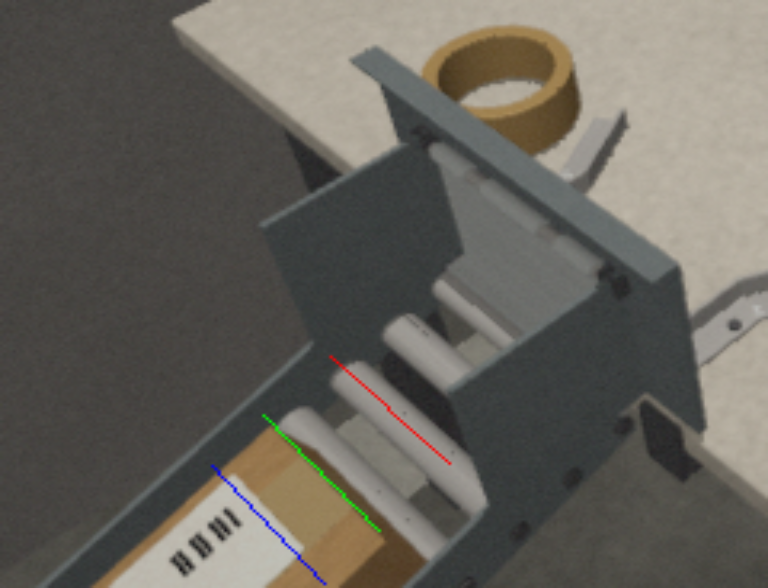

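```bash
python3 -c "
from rig import hand_in;print(hand_in())"
```

```text
the job is handed in; nothing more can be done
None
```

The parcel is posted: it went through the mouth, ran down the rollers and lies at the end stop, and the flap hangs shut. I handed the job in at about 17.5 s; the hand-in gives no verdict.

**What I did:**
- I nudged the carton square and into line from its +x side with closed fingers.
- I then pushed its tail between the guides and through the flap.
- The wrist camera would have passed only about 15 mm above the panel, so for the last 7 cm I tilted the tool 25° with the tips leading.
- The fingers never entered the mouth. I pulled them back as the parcel ran away, before the flap dropped.

**Last checks (by camera):**
- **Parcel:** its tail edge sits on the line predicted for a centre 255 mm behind the panel. It looks about 1 cm or less to the −x side of the lane's middle, within the 40 mm allowed.
- **At rest:** two pictures about 1.1 s apart showed no movement in the chute beyond image noise.
- **Robot:** the wrist force was about 0 and the arm stood clear of everything.
- **Other things on the desk:** those in view looked unmoved. I did not measure them, and I did not check the scanner, which I never located.

The two fixed cameras disagreed by about 4–6 mm on the carton's position. I used the average, and the wrist pictures agreed with it.

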